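Wedge the drop leaf level and close its hold-down arm

TASK

The hinged aluminium leaf of the small welding fixture has sagged. Bring the orange wedge to the leaf's free edge, push it straight in, thin end first, until the leaf lies level and flush with the steel deck and stays up on the wedge alone; then swing the red hold-down arm fully over onto the leaf. Leave the other things on the bench where they are.

Things in the scene. Friction and masses are not known exactly. Their poses are not given: they have to be found in the camera images.
- fixture: Welding fixture fixed to the bench. Origin on the bench under the leaf's hinge line, mid-width; x points away from the leaf, y along the hinge, z up. Steel deck 180 mm wide over x = 4 to 124 mm, top 44 mm above the bench. Aluminium leaf 160 mm wide, 10 mm thick, from the hinge to x = -170 mm, only bench under it. Level, its top is flush with the deck and its free edge's underside 34 mm up.
- leaf (a joint): Tilt of the leaf about its hinge (39 mm above the bench), rad: 0 level, negative sagging. It starts at its lower stop, about -0.12, its free edge's underside about 14 mm above the bench; upper stop 0.10. It swings freely and sinks under its own weight (0.8 kg, about 4 N at the free edge).
- leaf_edge (a point): Middle of the lower corner of the leaf's free edge, where the wedge goes in; moves with the leaf. Axes as the leaf's.
- wedge_mid (a point): Orange wedge, loose, 140 x 44 mm, about 0.25 kg. Thin end (4 mm high) towards +x, thick end (43 mm, plain vertical face) towards -x, top a plane ramp. This point is mid-width, 14 mm above its underside, 85 mm behind the thin end, 55 mm ahead of the thick face; the ramp is 28 mm high here. Level needs the thin end about 108 mm past the leaf's edge. Friction holds it where it is left.
- hold_arm (a joint): Red hold-down arm on the deck, rad: 0 stands upright, positive leans towards the leaf, 1.57 is its stop, lying level over the leaf with its pad on it. It starts between -0.25 and 0.3. A stiff hinge: it stays where it is left and needs about 1.5 N at its tip.
- hold_pivot (a point): Hinge of the red arm: 45 mm past the leaf's hinge line on the deck side (fixture x = +45 mm), 64 mm above the bench, middle of the width. Axes as the fixture's; the hinge runs along y.
- hold_tip (a point): Middle of the free end of the red arm, 90 mm from its hinge. The arm is a flat bar 26 mm wide (along the hinge) and 12 mm thick.
- wood_wedge: Pale wooden wedge, 120 x 40 mm, 22 mm at its thick end: too thin for this job, leave it. Origin under its middle, thin end towards +x.
- hammer: Hammer with brown handle, 250 mm, lying; bystander. Handle towards its -x.
- tape: Grey tape measure, about 65 x 60 x 30 mm; bystander. Origin under the round part.
- pliers: Steel locking pliers, about 190 mm long, 12 mm high; bystander. Jaws towards +x.
- bolt: Steel bolt, 94 mm long, head 20 mm, lying; bystander. Origin under the head.
- offcut: Offcut of bright square steel tube, 160 x 40 x 40 mm, lying along its x; bystander. Origin under its middle.
- driver: Screwdriver with green handle, 200 mm, lying; bystander. Handle towards its -x.
Things that resemble listed ones, but are neither listed nor needed, are in the scene too. What is shaped like the part that bears wedge_mid but blue or green is not meant.

How it is judged:
By the outcome, as a careful person would: the job done as asked, in the order asked, and still so for the second after the job is handed in, with the robot touching nothing.
It also fails if it takes over 64 s, if anything falls off the work surface, if the arm or the gripper's body presses on something with over 40 N, if the wrist force passes 120 N, or if a joint passes its speed limit or range.

ROBOT

A 6-joint arm with a two-finger parallel gripper is mounted at the origin on the work surface. World frame = base frame: x ahead of the robot, y to its left, z up, the work surface at z = 0. Lengths are in m, angles in rad, forces in N, time in s.
With the tool pointing down it reaches from about 0.35 to 0.975 m from the base axis. Payload 4.9 kg.
Tool frame: the origin (TCP) lies midway between the tips of the shut fingers; the grasp point (between the pads) lies 19 mm behind it (manip.pinch_z is the x of the grasp point in the tool frame, in m); x points along the fingers, y is the direction in which the jaws open and shut, and the axes are right-handed (so a half turn about x gives the same grasp; the last joint's range is limited). The gripper opens to 85 mm and grips with 20 to 120 N. Pads are 22 mm wide; open, the fingers measure 114 mm over their backs; the gripper's body (76 mm by 85 mm) begins 54 mm behind the grasp point. The pads swing forward as they close: fully open they stand 13 mm farther back than shut.
Start: joints at [-1.407, 0.053, 1.613, -0, 1.476, -0.119], TCP at [0.174, -0.6, 0.231] pointing down, gripper open.
Joint ranges: [-3.01, 3.01], [-1.01, 2.22], [0.06, 2.58], [-1.02, 4.17], [0.09, 2.62], [-3.14, 3.14]. Speed limits (rad/s): [2.57, 2.57, 3.14, 3.14, 3.14, 3.14].

INTERFACE

Orientations are given as a unit quaternion [w, x, y, z].
In Python, from plant import sensors, cams, workorder, manip gives the robot as it stands.
- The arm moves only by the tool drive_tool, never from a script. Its argument "series" is a list of rows, each an object of numbers: "x", "y", "z": the shift along the tool's x, y, z in units of 25 mm (1.0 is 25 mm); "ax", "ay", "az": the turn, a rotation vector about the tool's x, y, z in units of 5 degrees (1.0 is 5 degrees). A call has 1 to 5 rows; each row is the pose to reach, as a shift and turn from the pose commanded when the call began, along the tool's axes at that moment; what a row does not reach only later rows make up. A row lasts 1/12 s, in which the tool goes at most 41.7 mm and 7.16 degrees, less where a joint would pass 70% of its speed; a pose out of reach is approached as far as the arm can. A call with a gripper value outside its range is refused whole. "hand" is the opening, from 0 (shut) to 1 (fully open), set as the call begins (left out, the last holds). The fingers move at their own pace and stop on an object; the grip force is fixed at half the most. Time passes only in rows, so rows that repeat a pose let the fingers close. It gives the time, the measured TCP pose, the force and the opening at its end, in the units of the state.
- sensors.state(): the state, without advancing time (a new reading comes with each control period).
- cams.grab_frame(name): name is "side" or "top"; returns a dict with "img" (384x512x3 uint8, blue, green, red), "camera_matrix" (3x3 intrinsics, pixels), "cam_to_world" (4x4, takes a point from camera to world coordinates). Camera axes: x right, y down, z forward; pixel columns grow to the right and rows downward; lengths in m; the calibration is good to about 2 mm. A picture is of the moment at which its call begins. There is no depth.
- workorder.job_done(): hands the job in, once; it reports no verdict.
The state is a dict: "time": time; "joint_pos": joint angles; "joint_vel": joint speeds; "joint_efforts": joint torques, N m; "tool_pos": TCP position; "tool_rot": TCP orientation; "contact_force": force on the tool from outside, world axes, zero at the start; "ft_torque": the same for the moment, N m; "gripper_width": opening from 0.0 (shut) to 1.0 (fully open).
Only numpy, scipy, OpenCV 4.12 (cv2) and the standard library are available. Lean on these libraries where they do the work, as an engineer would, in place of code of your own. Each camera call takes 0.05 s, during which the arm holds its last target.

## Working session

There is one attempt and no reset: what is moved stays moved. The work goes in short steps, Python scripts to look and compute and a tool call to move; the robot and the scene stay as the last step left them, time stands still between calls to the robot, and variables do not carry over. Pictures are saved under pics/ and viewed, and the job is handed in when it is done.

Besides the shell and the picture viewer there is one more tool, called by a JSON object that holds its "op" and its "data", one argument or row to a line. drive_tool: Moves the arm, as the interface text tells. Its arguments: {"type":"object","properties":{"series":{"type":"array","items":{"type":"object","properties":{"x":{"type":"number"},"y":{"type":"number"},"z":{"type":"number"},"ax":{"type":"number"},"ay":{"type":"number"},"az":{"type":"number"}}}},"hand":{"type":"number"}},"required":["series"]}

```bash
ls; mkdir -p pics
python3 - <<'E'
from plant import sensors, cams, workorder, manip
import cv2,numpy as np
print(sensors.state()); print([a for a in dir(manip) if a[0]!='_'], manip.pinch_z)
for n in("side","top"):
    f=cams.grab_frame(n); cv2.imwrite(f"pics/{n}0.png",f["img"]); print(f["camera_matrix"],f["cam_to_world"])
    np.savez(f"{n}.npz",K=f["camera_matrix"],T=f["cam_to_world"])
E
```

```text
pics
{'time': 0.0, 'joint_pos': array([-1.40700171e+00,  5.33618361e-02,  1.61429954e+00,  3.80714204e-05,
        1.47601077e+00, -1.18988055e-01]), 'joint_vel': array([ 9.40406187e-04,  1.23555527e-05, -8.90652081e-04,  5.31874387e-04,
        2.84740054e-04,  8.44723818e-04]), 'joint_efforts': array([-1.80806852e-03, -3.93682086e+01, -3.70176744e+01, -2.79181168e-04,
        6.88008178e-03,  1.15631698e-05]), 'tool_pos': array([ 0.17430786, -0.5995483 ,  0.23005663]), 'tool_rot': array([-0.09890932, -0.70004721, -0.10037998,  0.70005336]), 'contact_force': array([ 0.28094291, -0.01739608,  0.32374327]), 'ft_torque': array([-0.01409241,  0.00233954,  0.0038521 ]), 'gripper_width': 0.999258038885721}
['IKError', 'pinch_z'] -0.0187
[[460.66250149   0.         253.5313939 ]
 [  0.         460.66250149 195.79203569]
 [  0.           0.           1.        ]] [[ 0.9909292  -0.08708883  0.10234674  0.38745629]
 [-0.13432542 -0.61922278  0.77364063 -1.15488877]
 [-0.00400003 -0.78037086 -0.62530418  1.01874512]
 [ 0.          0.          0.          1.        ]]
[[358.93102651   0.         258.72479861]
 [  0.         358.93102651 190.36948566]
 [  0.           0.           1.        ]] [[ 0.00449321 -0.99429308  0.10658833  0.38637026]
 [-0.99998231 -0.00405207  0.00435494 -0.04193935]
 [-0.00389818 -0.10660601 -0.9942937   1.36897514]
 [ 0.          0.          0.          1.        ]]
```

View pics/side0.png

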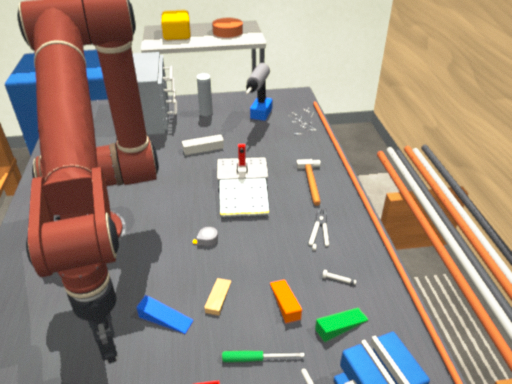

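View pics/top0.png

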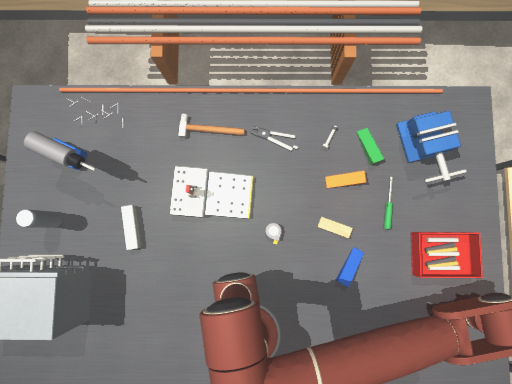

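Run:
```python
import cv2
a=cv2.imread("pics/side0.png");b=cv2.imread("pics/top0.png")
cv2.imwrite("pics/s1.png",cv2.resize(a[140:230,200:290],(600,600),interpolation=cv2.INTER_CUBIC))
cv2.imwrite("pics/s2.png",cv2.resize(a[270:330,260:320],(600,600),interpolation=cv2.INTER_CUBIC))
cv2.imwrite("pics/t1.png",cv2.resize(b[150:230,160:380],None,fx=3.6,fy=3.6,interpolation=cv2.INTER_CUBIC))
```

```text
(no output)
```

View pics/s1.png

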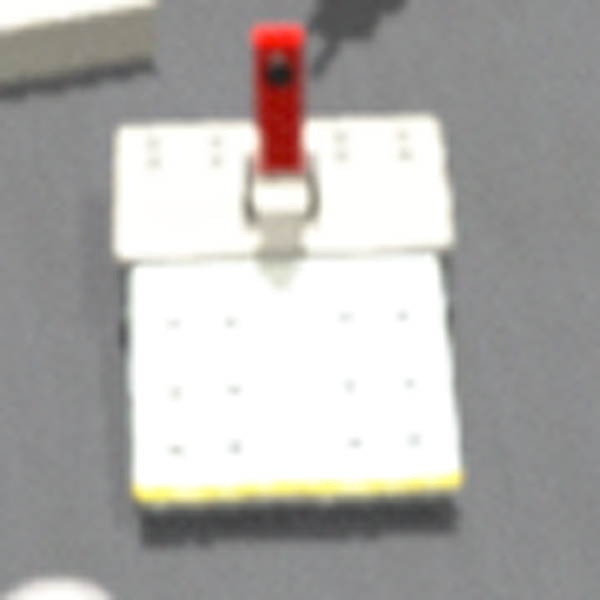

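View pics/s2.png

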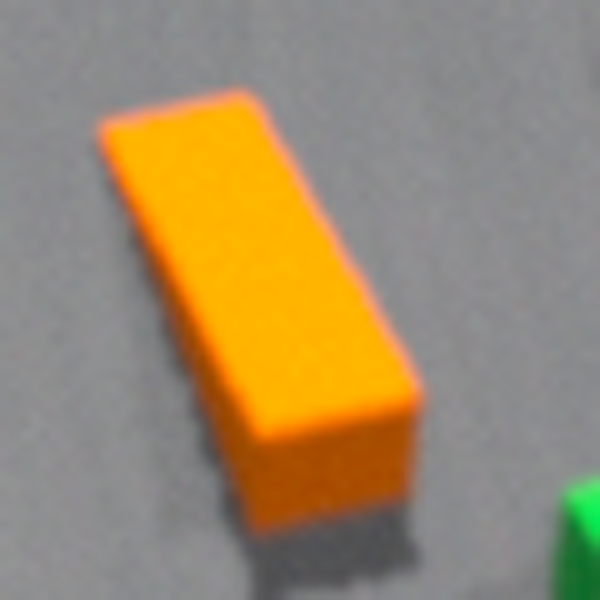

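View pics/t1.png

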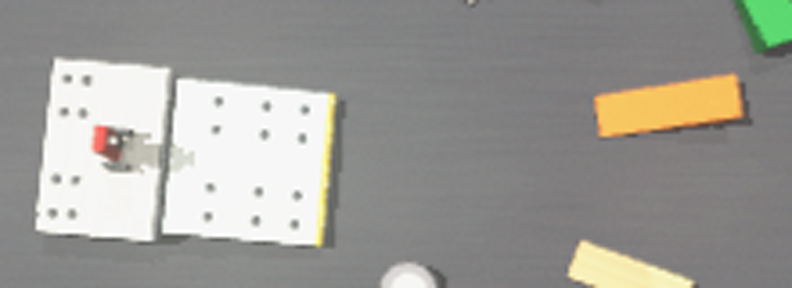

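```bash
cat > h.py <<'E'
import numpy as np,cv2
from scipy.optimize import least_squares
from scipy.spatial.transform import Rotation as R
C={n:np.load(f"{n}.npz") for n in("side","top")}
def proj(n,P):
    K,T=C[n]["K"],C[n]["T"]; P=np.atleast_2d(P)
    c=(P-T[:3,3])@T[:3,:3]; q=c@K.T; return q[:,:2]/q[:,2:]
def uncrop(p,s,o): return (np.array(p,float)+.5)/s-.5+np.array(o)
def place(x,y,th,L):
    L=np.atleast_2d(L); c,s=np.cos(th),np.sin(th)
    return np.c_[x+c*L[:,0]-s*L[:,1], y+s*L[:,0]+c*L[:,1], L[:,2]]
# wedge local frame: wedge_mid on bench
WL={'tl':(85,22,4),'tr':(85,-22,4),'kr':(-55,-22,43),'kl':(-55,22,43),'bl':(-55,22,0),'br':(-55,-22,0)}
WL={k:np.array(v)/1e3 for k,v in WL.items()}
def fit(obs,p0,model):
    # obs: list of (cam, key, pixel)
    f=lambda p:np.concatenate([(proj(n,model(p,k))[0]-np.array(u))*(460/360 if n=='top' else 1.) for n,k,u in obs])
    r=least_squares(f,p0,loss='soft_l1'); return r.x,r.fun.reshape(-1,2)
def wedge_fit(obs,p0=(.6,-.3,1.6)): return fit(obs,p0,lambda p,k:place(*p,WL[k]))
def leafpt(p,x,y,z,off):  # z rel hinge axis
    c,s=np.cos(p[3]),np.sin(p[3]) 
    # tilt negative sags: point at -x goes down
    return place(*p[:3],(c*x+off*0 + s*z*0 - 0, y, 0))
E
cat > f1.py <<'E'
from h import *
S=lambda p:uncrop(p,10,(260,270)); T=lambda p:uncrop(p,3.6,(160,150))
obs=[('side','tl',S((100,125))),('side','tr',S((255,92))),('side','kr',S((420,397))),('side','kl',S((262,440))),('side','bl',S((252,535))),('side','br',S((410,500))),
('top','tr',T((596,97))),('top','tl',T((600,137))),('top','kr',T((738,74))),('top','kl',T((744,117)))]
p,r=wedge_fit(obs);print("wedge",p,"\n",r.round(2))
F=lambda p:uncrop(p,600/90,(200,140))
def fm(p,k):
    part,x,y,z=k
    x,y,z=x/1e3,y/1e3,z/1e3
    if part=='d': return place(*p[:3],(x,y,z))
    t=p[3]; zz=z-.039   # tilt: z += -t*? at x<0 sag for t<0
    return place(*p[:3],(np.cos(t)*x+np.sin(t)*zz, y, .039+np.cos(t)*zz-np.sin(t)*x if False else .039+np.cos(t)*zz+(-np.sin(-t))*(-x)))
d=[('d',124,90,44),('d',124,-90,44),('d',4,-90,44),('d',4,90,44)]
l=[('l',0,80,44),('l',0,-80,44),('l',-170,-80,44),('l',-170,80,44)]
obs=[('side',k,F(u)) for k,u in zip(d+l,[(115,125),(440,115),(455,245),(112,258),(130,258),(440,250),(462,475),(135,490)])]
obs+=[('top',k,T(u)) for k,u in zip([d[1],d[2],d[3],d[0],l[1],l[2],l[3],l[0]],[(55,58),(170,68),(155,242),(37,230),(178,78),(335,93),(322,246),(163,234)])]
p,r=fit(obs,(.57,.05,1.55,-.12),fm);print("fix",p,"\n",r.round(2))
E
python3 f1.py
```

```text
wedge [ 0.57802477 -0.37865424  1.69626011] 
 [[-0.07  0.29]
 [-0.87  0.51]
 [-0.18 -0.02]
 [-0.57 -0.68]
 [-0.21 -0.02]
 [-0.17 -0.15]
 [ 0.24 -0.75]
 [ 0.88 -0.5 ]
 [-0.27 -0.29]
 [-0.1  -0.73]]
fix [ 0.52030581  0.15999967  1.49283956 -0.09630878] 
 [[ 0.04  0.51]
 [-1.    0.34]
 [-0.72 -0.41]
 [ 0.31 -0.5 ]
 [ 0.42  0.15]
 [-1.16 -0.31]
 [-0.67  0.25]
 [-0.12 -0.06]
 [ 0.48  0.05]
 [ 0.41 -0.2 ]
 [-0.36 -0.53]
 [ 0.2   0.3 ]
 [-1.24 -0.26]
 [ 0.8  -0.07]
 [ 0.81 -0.28]
 [-1.31 -1.02]]
```

```bash
cat > g.py <<'E'
from h import *
from plant import sensors
FIX=(.52030581,.15999967,1.49283956)
def cur():
    s=sensors.state(); w,x,y,z=s["tool_rot"]; return np.array(s["tool_pos"]),R.from_quat([x,y,z,w]),s
def down(yaw_y):
    # tool x down, tool y along yaw_y
    y=np.array([np.cos(yaw_y),np.sin(yaw_y),0]);x=np.array([0,0,-1.]);return R.from_matrix(np.c_[x,y,np.cross(x,y)])
def go(pos,rot=None):
    p,r,s=cur(); d=r.inv().apply(np.array(pos)-p)/.025
    a=(r.inv()*rot).as_rotvec()/np.radians(5) if rot is not None else np.zeros(3)
    print("shift",d.round(2),"turn",a.round(2))
def show():
    p,r,s=cur(); Y=r.as_matrix()
    print("t",s["time"].__round__(2),"pos",p.round(4),"x",Y[:,0].round(3),"y",Y[:,1].round(3),"F",np.round(s["contact_force"],1),"w",round(s["gripper_width"],3))
E
python3 - <<'E'
from g import *
show()
W=(.57802477,-.37865424,1.69626011)
g=place(*W,(-.037,0,0))[0];print(g)
for k in(-1,1):
    rot=down(W[2]+k*np.pi/2); go([g[0],g[1],.12],rot)
E
```

```text
t 0.1 pos [ 0.1743 -0.5996  0.2302] x [-0.     0.002 -1.   ] y [ 0.279 -0.96  -0.002] F [-0.2 -0.7 -0.2] w 1.006
[ 0.58265476 -0.41536341  0.        ]
shift [  4.42  -2.51 -17.74] turn [-16.2   -0.02   0.02]
shift [  4.42  -2.51 -17.74] turn [19.8   0.02  0.02]
```

{"op": "drive_tool", "data": {
  "series": [
    {"x":0.4,"y":-0.2,"z":-1.4,"ax":-1.3},
    {"x":0.8,"y":-0.4,"z":-2.8,"ax":-2.6},
    {"x":1.2,"y":-0.6,"z":-4.2,"ax":-3.9},
    {"x":1.6,"y":-0.8,"z":-5.6,"ax":-5.2},
    {"x":2.0,"y":-1.0,"z":-7.0,"ax":-6.5}
  ],
  "hand": 1
}}

```text
schema error: expected keys x, y, z, ax, ay, az
```

```bash
cat > n.py <<'E'
from g import *
W=(.57802477,-.37865424,1.69626011)
show(); g=place(*W,(-.037,0,0))[0]; go([g[0],g[1],.12],down(W[2]-np.pi/2))
E
python3 n.py
```

```text
t 0.1 pos [ 0.1743 -0.5996  0.2302] x [-0.     0.002 -1.   ] y [ 0.279 -0.96  -0.002] F [-0.2 -0.7 -0.2] w 1.006
shift [  4.42  -2.51 -17.74] turn [-16.2   -0.02   0.02]
```

{"op": "drive_tool", "data": {
  "series": [
    {"x":0.4,"y":-0.2,"z":-1.4,"ax":-1.3,"ay":0,"az":0},
    {"x":0.8,"y":-0.4,"z":-2.8,"ax":-2.6,"ay":0,"az":0},
    {"x":1.2,"y":-0.6,"z":-4.2,"ax":-3.9,"ay":0,"az":0},
    {"x":1.6,"y":-0.8,"z":-5.6,"ax":-5.2,"ay":0,"az":0},
    {"x":2.0,"y":-1.0,"z":-7.0,"ax":-6.5,"ay":0,"az":0}
  ],
  "hand": 1
}}

```text
time: 0.52
tool_pos: [0.3366, -0.5262, 0.1803]
tool_rot: [-0.293, -0.643, -0.294, 0.643]
contact_force: [0.7, -0.7, 1.3]
gripper_width: 0.996
```

```bash
python3 n.py
```

```text
t 0.52 pos [ 0.3366 -0.5262  0.1803] x [-0.     0.001 -1.   ] y [ 0.755 -0.656 -0.001] F [ 0.7 -0.7  1.3] w 0.996
shift [ 2.41  4.52 -9.8 ] turn [-9.64 -0.01  0.01]
```

{"op": "drive_tool", "data": {
  "series": [
    {"x":0.3,"y":0.6,"z":-1.3,"ax":-1.3,"ay":0,"az":0},
    {"x":0.6,"y":1.2,"z":-2.6,"ax":-2.6,"ay":0,"az":0},
    {"x":0.9,"y":1.8,"z":-3.9,"ax":-3.9,"ay":0,"az":0},
    {"x":1.2,"y":2.4,"z":-5.2,"ax":-5.2,"ay":0,"az":0},
    {"x":1.5,"y":3.0,"z":-6.5,"ax":-6.5,"ay":0,"az":0}
  ]
}}

```text
time: 0.93
tool_pos: [0.5003, -0.4534, 0.1428]
tool_rot: [-0.461, -0.536, -0.462, 0.536]
contact_force: [-0.3, 0.5, 0.6]
gripper_width: 1.0
```

```bash
python3 n.py
```

```text
t 0.93 pos [ 0.5003 -0.4534  0.1428] x [-0.001  0.001 -1.   ] y [ 0.989 -0.147 -0.001] F [-0.3  0.5  0.6] w 1.0
shift [ 0.91  3.03 -1.99] turn [-3.13 -0.01  0.01]
```

{"op": "drive_tool", "data": {
  "series": [
    {"x":0.3,"y":1.0,"z":-0.7,"ax":-1,"ay":0,"az":0},
    {"x":0.6,"y":2.0,"z":-1.3,"ax":-2,"ay":0,"az":0},
    {"x":0.9,"y":3.0,"z":-2.0,"ax":-3.1,"ay":0,"az":0},
    {"x":0.9,"y":3.03,"z":-2.0,"ax":-3.13,"ay":0,"az":0},
    {"x":0.9,"y":3.03,"z":-2.0,"ax":-3.13,"ay":0,"az":0}
  ]
}}

```text
time: 1.35
tool_pos: [0.5821, -0.4153, 0.1195]
tool_rot: [0.528, 0.469, 0.53, -0.469]
contact_force: [-0.7, -0.4, 0.1]
gripper_width: 1.001
```

```bash
python3 n.py
python3 - <<'E'
from plant import cams
import cv2
for n,(r,c) in dict(side=((240,340),(230,330)),top=((140,220),(300,400))).items():
    f=cams.grab_frame(n)["img"]; cv2.imwrite(f"pics/{n}2.png",cv2.resize(f[r[0]:r[1],c[0]:c[1]],None,fx=5,fy=5,interpolation=cv2.INTER_CUBIC))
E
```

```text
t 1.35 pos [ 0.5821 -0.4153  0.1195] x [-0.002  0.002 -1.   ] y [ 0.993  0.121 -0.002] F [-0.7 -0.4  0.1] w 1.001
shift [-0.02  0.02  0.  ] turn [-0.04 -0.02  0.02]
```

View pics/side2.png

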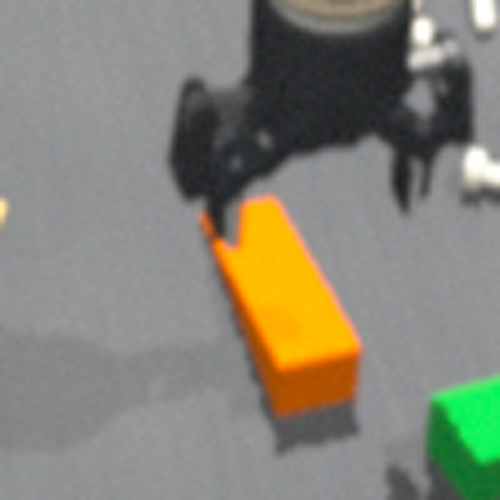

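Run:
```python
from g import *
p,r,s=cur();print(proj('side',r.apply([[-.013,.0425,0],[-.013,-.0425,0]])+p))
def gnd(n,u,z=0.):
    K,T=C[n]["K"],C[n]["T"]; d=T[:3,:3]@np.linalg.inv(K)@[*u,1]; o=T[:3,3]; return o+d*(z-o[2])/d[2]
print(gnd('side',(325,274),.008),gnd('top',(326,147),.008),gnd('side',(318,328)))
go([.5827,-.4154,.005],down(1.69626-np.pi/2))
```

```text
[[308.45472491 279.74927541]
 [275.87355574 286.45357806]]
[ 0.70903677 -0.29172415  0.008     ] [ 0.70171921 -0.29494994  0.008     ] [ 0.64642712 -0.46304605  0.        ]
shift [ 4.64  0.08 -0.06] turn [-0.08 -0.    0.01]
```

{"op": "drive_tool", "data": {
  "series": [
    {"x":1.5,"y":0.05,"z":0,"ax":-0.05,"ay":0,"az":0},
    {"x":3.0,"y":0.05,"z":0,"ax":-0.05,"ay":0,"az":0},
    {"x":4.0,"y":0.05,"z":0,"ax":-0.05,"ay":0,"az":0},
    {"x":4.5,"y":0.05,"z":0,"ax":-0.05,"ay":0,"az":0},
    {"x":4.64,"y":0.05,"z":0,"ax":-0.05,"ay":0,"az":0}
  ],
  "hand": 0.85
}}

```text
time: 1.87
tool_pos: [0.5801, -0.4161, 0.002]
tool_rot: [0.528, 0.469, 0.532, -0.469]
contact_force: [0.1, 0.3, 0.1]
gripper_width: 0.852
```

{"op": "drive_tool", "data": {
  "series": [
    {"x":0,"y":0,"z":0,"ax":0,"ay":0,"az":0},
    {"x":0,"y":0,"z":0,"ax":0,"ay":0,"az":0},
    {"x":0,"y":0,"z":0,"ax":0,"ay":0,"az":0},
    {"x":0,"y":0,"z":0,"ax":0,"ay":0,"az":0},
    {"x":0,"y":0,"z":0,"ax":0,"ay":0,"az":0}
  ],
  "hand": 0
}}

```text
time: 2.28
tool_pos: [0.5844, -0.4184, 0.0086]
tool_rot: [0.532, 0.468, 0.528, -0.468]
contact_force: [-1.5, -1.7, 6.1]
gripper_width: 0.506
```

{"op": "drive_tool", "data": {
  "series": [
    {"x":0,"y":0,"z":0,"ax":0,"ay":0,"az":0},
    {"x":0,"y":0,"z":0,"ax":0,"ay":0,"az":0},
    {"x":0,"y":0,"z":0,"ax":0,"ay":0,"az":0},
    {"x":0,"y":0,"z":0,"ax":0,"ay":0,"az":0},
    {"x":0,"y":0,"z":0,"ax":0,"ay":0,"az":0}
  ]
}}

```text
time: 2.7
tool_pos: [0.5843, -0.4184, 0.0085]
tool_rot: [0.532, 0.468, 0.528, -0.468]
contact_force: [-0.3, -0.8, 6.3]
gripper_width: 0.511
```

```bash
python3 n.py
python3 - <<'E'
from plant import cams
import cv2
for n,(r,c) in dict(side=((240,340),(230,330)),top=((140,220),(300,400))).items():
    f=cams.grab_frame(n)["img"]; cv2.imwrite(f"pics/{n}3.png",cv2.resize(f[r[0]:r[1],c[0]:c[1]],None,fx=5,fy=5,interpolation=cv2.INTER_CUBIC))
E
```

```text
t 2.7 pos [ 0.5843 -0.4184  0.0085] x [ 0.003 -0.004 -1.   ] y [0.992 0.124 0.003] F [-0.3 -0.8  6.3] w 0.511
shift [-4.46 -0.04 -0.11] turn [-0.02  0.05 -0.03]
```

View pics/side3.png

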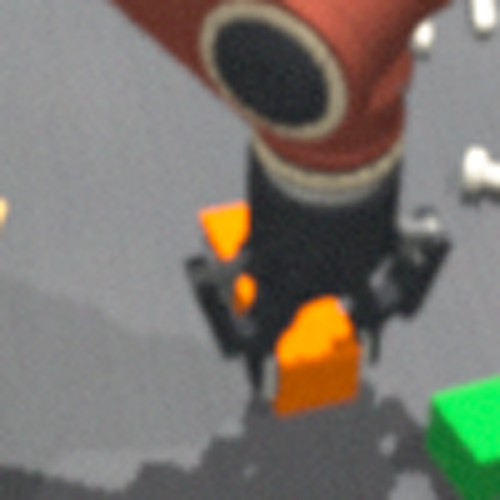

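Run:
```python
from g import *
p=place(*FIX,(-.315,0,.035))[0];print(p)
go(p,down(FIX[2]-np.pi/2))
```

```text
[ 0.49577429 -0.15404365  0.035     ]
shift [ -1.11  -2.21 -10.93] turn [ 2.31  0.04 -0.04]
```

{"op": "drive_tool", "data": {
  "series": [
    {"x":-0.5,"y":0,"z":0,"ax":0,"ay":0,"az":0},
    {"x":-1,"y":0,"z":0,"ax":0,"ay":0,"az":0},
    {"x":-1.3,"y":0,"z":0,"ax":0,"ay":0,"az":0}
  ]
}}

```text
time: 3.05
tool_pos: [0.5832, -0.4169, 0.0396]
tool_rot: [0.53, 0.468, 0.53, -0.468]
contact_force: [-0.1, -0.1, -3.2]
gripper_width: 0.507
```

Run:
```python
from g import *
show()
p=place(*FIX,(-.315,0,.035))[0];print(p)
go(p,down(FIX[2]-np.pi/2))
```

```text
t 3.05 pos [ 0.5832 -0.4169  0.0396] x [ 0.001 -0.001 -1.   ] y [0.992 0.124 0.001] F [-0.1 -0.1 -3.2] w 0.507
[ 0.49577429 -0.15404365  0.035     ]
shift [  0.17  -2.17 -10.87] turn [ 2.32  0.01 -0.01]
```

{"op": "drive_tool", "data": {
  "series": [
    {"x":0,"y":-0.3,"z":-1.4,"ax":0.4,"ay":0,"az":0},
    {"x":0,"y":-0.6,"z":-2.8,"ax":0.8,"ay":0,"az":0},
    {"x":0,"y":-0.9,"z":-4.2,"ax":1.2,"ay":0,"az":0},
    {"x":0,"y":-1.2,"z":-5.6,"ax":1.5,"ay":0,"az":0},
    {"x":0,"y":-1.4,"z":-7.0,"ax":1.9,"ay":0,"az":0}
  ]
}}

```text
time: 3.47
tool_pos: [0.5254, -0.2459, 0.0382]
tool_rot: [0.489, 0.511, 0.489, -0.511]
contact_force: [1.6, 0.1, -2.2]
gripper_width: 0.509
```

Run:
```python
from g import *
show()
p=place(*FIX,(-.315,0,.035))[0]
go(p,down(FIX[2]-np.pi/2))
```

```text
t 3.47 pos [ 0.5254 -0.2459  0.0382] x [ 0.  0. -1.] y [ 0.999 -0.044  0.   ] F [ 1.6  0.1 -2.2] w 0.509
shift [ 0.13 -1.35 -3.62] turn [ 0.39 -0.   -0.  ]
```

{"op": "drive_tool", "data": {
  "series": [
    {"x":0,"y":-0.5,"z":-1.3,"ax":0.2,"ay":0,"az":0},
    {"x":0,"y":-1.0,"z":-2.6,"ax":0.39,"ay":0,"az":0},
    {"x":0.1,"y":-1.35,"z":-3.5,"ax":0.39,"ay":0,"az":0},
    {"x":0.1,"y":-1.35,"z":-3.6,"ax":0.39,"ay":0,"az":0},
    {"x":0.1,"y":-1.35,"z":-3.6,"ax":0.39,"ay":0,"az":0}
  ]
}}

```text
time: 3.88
tool_pos: [0.4961, -0.1548, 0.0356]
tool_rot: [-0.481, -0.518, -0.481, 0.518]
contact_force: [0.4, -0.8, -2.4]
gripper_width: 0.508
```

```bash
cat > look.py <<'E'
import sys
from g import *
from plant import cams
show()
k=sys.argv[1]
for n,(r,c) in dict(side=((145,265),(185,305)),top=((150,220),(160,310))).items():
    f=cams.grab_frame(n)["img"]; cv2.imwrite(f"pics/{n}{k}.png",cv2.resize(f[r[0]:r[1],c[0]:c[1]],None,fx=5,fy=5,interpolation=cv2.INTER_CUBIC))
E
python3 look.py 4;  python3 - <<'E'
from g import *
p=place(*FIX,(-.315,0,.035))[0]
go(p,down(FIX[2]-np.pi/2))
E
```

```text
t 3.88 pos [ 0.4961 -0.1548  0.0356] x [ 0. -0. -1.] y [ 0.997 -0.074  0.   ] F [ 0.4 -0.8 -2.4] w 0.508
shift [ 0.05 -0.07 -0.11] turn [ 0.03  0.01 -0.02]
```

View pics/side4.png

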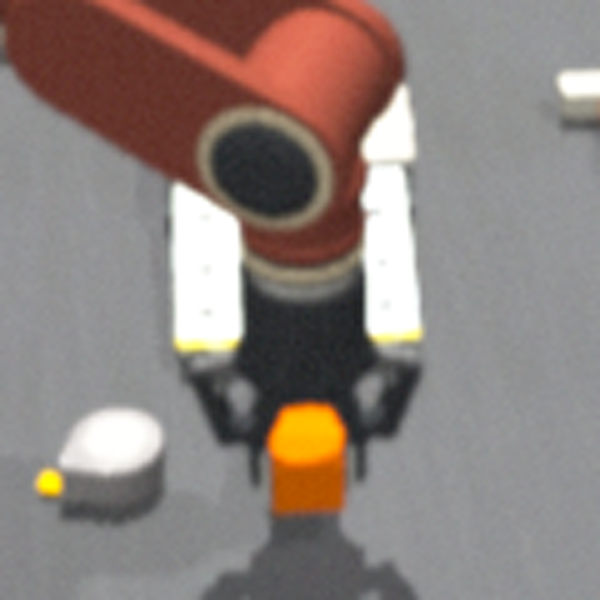

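View pics/top4.png

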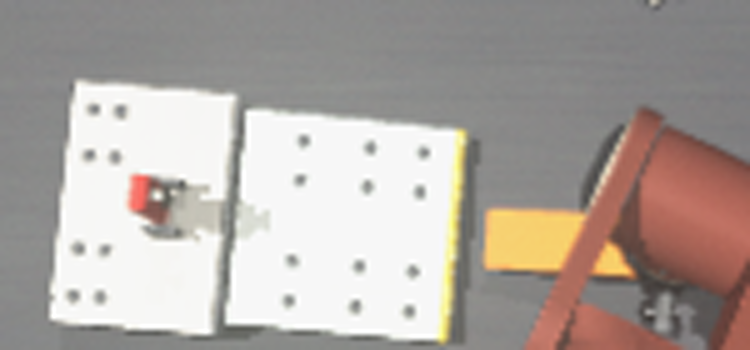

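{"op": "drive_tool", "data": {
  "series": [
    {"x":0.4,"y":-0.06,"z":-0.1,"ax":0,"ay":0,"az":0},
    {"x":0.8,"y":-0.06,"z":-0.1,"ax":0,"ay":0,"az":0},
    {"x":1.06,"y":-0.06,"z":-0.1,"ax":0,"ay":0,"az":0},
    {"x":1.06,"y":-0.06,"z":-0.1,"ax":0,"ay":0,"az":0}
  ]
}}

```text
time: 4.32
tool_pos: [0.4952, -0.1541, 0.0083]
tool_rot: [-0.48, -0.519, -0.481, 0.519]
contact_force: [0.0, 0.2, -1.3]
gripper_width: 0.508
```

```bash
python3 look.py 5;  python3 - <<'E'
from g import *
p=place(*FIX,(-.235,0,.0085))[0]
go(p,down(FIX[2]-np.pi/2))
E
```

```text
t 4.32 pos [ 0.4952 -0.1541  0.0083] x [-0.001  0.001 -1.   ] y [ 0.997 -0.077 -0.001] F [ 0.   0.2 -1.3] w 0.508
shift [-0.01  0.03 -3.2 ] turn [0.02 0.   0.01]
```

View pics/top5.png

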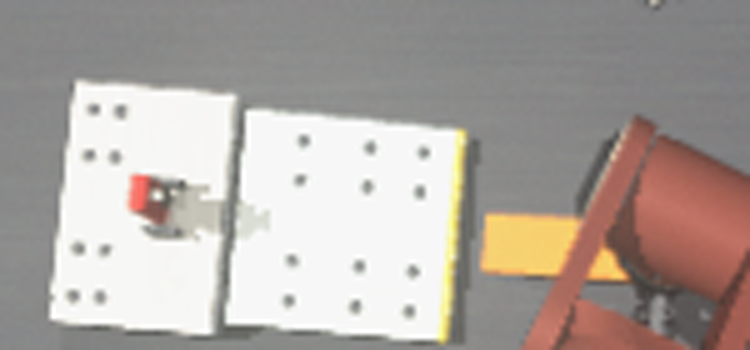

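Run:
```python
from g import *
def gnd(n,u,z=0.):
    K,T=C[n]["K"],C[n]["T"]; d=T[:3,:3]@np.linalg.inv(K)@[*u,1]; o=T[:3,3]; return o+d*(z-o[2])/d[2]
c,s=np.cos(FIX[2]),np.sin(FIX[2])
for u in [(485,214),(480,272)]:
    g=gnd('top',uncrop(u,5,(160,150)),.004); d=g[:2]-np.array(FIX[:2]); print(g, d@[c,s], d@[-s,c])
for u in [(464,130),(445,342)]:
    g=gnd('top',uncrop(u,5,(160,150)),.024); d=g[:2]-np.array(FIX[:2]); print(g, d@[c,s], d@[-s,c])
```

```text
[ 0.52485654 -0.02787392  0.004     ] -0.18694859851189907 -0.01916809585699347
[ 0.48042689 -0.02429209  0.004     ] -0.18683773738536355 0.025405561255451466
[ 0.58668588 -0.0118524   0.024     ] -0.1661606081855323 -0.07956193281365083
[0.42651715 0.00133362 0.024     ] -0.16548821970725058 0.08114724548015083
```

{"op": "drive_tool", "data": {
  "series": [
    {"x":0,"y":0.08,"z":-0.5,"ax":0,"ay":0,"az":0},
    {"x":0,"y":0.08,"z":-1.0,"ax":0,"ay":0,"az":0},
    {"x":0,"y":0.08,"z":-1.5,"ax":0,"ay":0,"az":0},
    {"x":0,"y":0.08,"z":-2.0,"ax":0,"ay":0,"az":0},
    {"x":0,"y":0.08,"z":-2.4,"ax":0,"ay":0,"az":0}
  ]
}}

```text
time: 4.83
tool_pos: [0.5014, -0.0926, 0.0085]
tool_rot: [-0.481, -0.518, -0.481, 0.519]
contact_force: [-2.2, -8.2, -2.4]
gripper_width: 0.505
```

```bash
python3 look.py 6;  python3 - <<'E'
from g import *
p=place(*FIX,(-.189,0,.0085))[0]
go(p,down(FIX[2]-np.pi/2))
E
```

```text
t 4.83 pos [ 0.5014 -0.0926  0.0085] x [-0.001 -0.002 -1.   ] y [ 0.997 -0.074 -0.001] F [-2.2 -8.2 -2.4] w 0.505
shift [-0.   -0.02 -2.53] turn [ 0.05 -0.01  0.01]
```

View pics/side6.png

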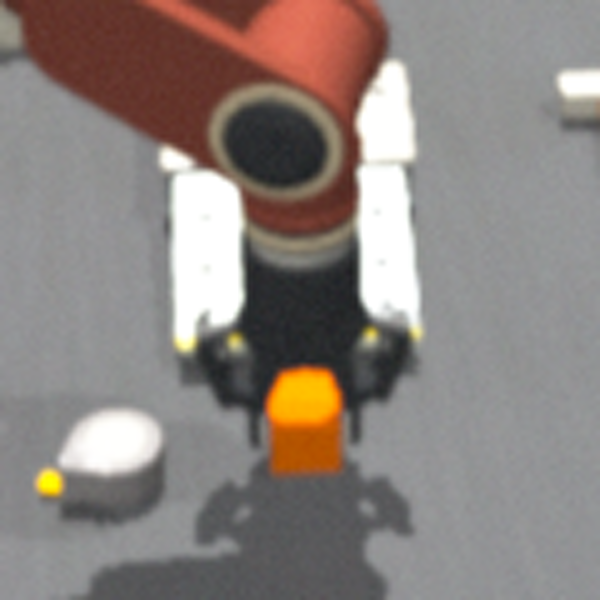

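{"op": "drive_tool", "data": {
  "series": [
    {"x":0,"y":0,"z":-0.4,"ax":0,"ay":0,"az":0},
    {"x":0,"y":0,"z":-0.8,"ax":0,"ay":0,"az":0},
    {"x":0,"y":0,"z":-1.2,"ax":0,"ay":0,"az":0},
    {"x":0,"y":0,"z":-1.6,"ax":0,"ay":0,"az":0},
    {"x":0,"y":0,"z":-1.7,"ax":0,"ay":0,"az":0}
  ]
}}

```text
time: 5.35
tool_pos: [0.5045, -0.0513, 0.0084]
tool_rot: [-0.481, -0.518, -0.481, 0.519]
contact_force: [-1.1, -6.1, -4.2]
gripper_width: 0.506
```

```bash
python3 look.py 7;  python3 - <<'E'
from g import *
p=place(*FIX,(-.189,0,.0085))[0]
go(p,down(FIX[2]-np.pi/2))
E
```

```text
t 5.35 pos [ 0.5045 -0.0513  0.0084] x [-0.001 -0.002 -1.   ] y [ 0.997 -0.075 -0.001] F [-1.1 -6.1 -4.2] w 0.506
shift [-0.01 -0.02 -0.9 ] turn [ 0.03 -0.    0.01]
```

View pics/side7.png

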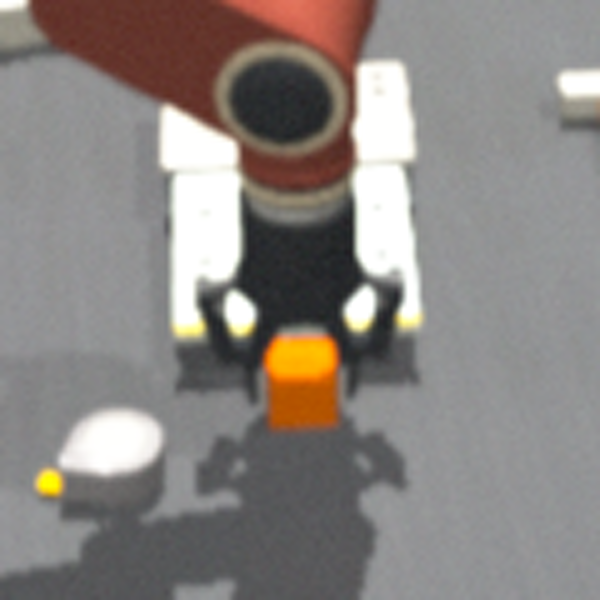

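View pics/top7.png

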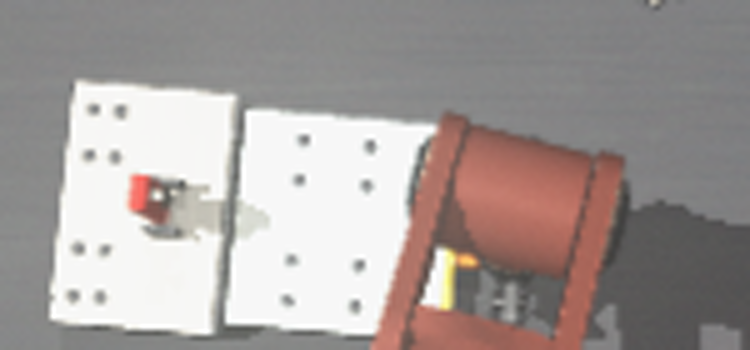

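```bash
cat >> g.py <<'E'
def gnd(n,u,z=0.):
    K,T=C[n]["K"],C[n]["T"]; d=T[:3,:3]@np.linalg.inv(K)@[*u,1]; o=T[:3,3]; return o+d*(z-o[2])/d[2]
def fx(g):
    c,s=np.cos(FIX[2]),np.sin(FIX[2]); d=np.array(g)[:2]-np.array(FIX[:2]); return np.round([d@[c,s],d@[-s,c]],4)
E
python3 - <<'E'
from g import *
for u,z in [((270,430),0),((337,428),0),((268,374),.043),((338,372),.043)]: print(fx(gnd('side',uncrop(u,5,(185,145)),z)))
p,r,s=cur();print(fx(p))
for z in(.022,.028,.034): print(z,fx(gnd('side',uncrop((190,334),5,(185,145)),z)))
E
```

```text
[-0.2283  0.0204]
[-0.2291 -0.023 ]
[-0.2223  0.0204]
[-0.2231 -0.0242]
[-0.2116 -0.0006]
0.022 [-0.1555  0.0707]
0.028 [-0.1625  0.0704]
0.034 [-0.1695  0.0702]
```

{"op": "drive_tool", "data": {
  "series": [
    {"x":0,"y":0,"z":-0.3,"ax":0,"ay":0,"az":0},
    {"x":0,"y":0,"z":-0.6,"ax":0,"ay":0,"az":0},
    {"x":0,"y":0,"z":-0.8,"ax":0,"ay":0,"az":0},
    {"x":0,"y":0,"z":-0.8,"ax":0,"ay":0,"az":0}
  ]
}}

```text
time: 5.78
tool_pos: [0.506, -0.0309, 0.0083]
tool_rot: [0.48, 0.519, 0.481, -0.519]
contact_force: [-0.1, -0.9, -5.1]
gripper_width: 0.508
```

{"op": "drive_tool", "data": {
  "series": [
    {"x":0,"y":0,"z":0,"ax":0,"ay":0,"az":0},
    {"x":0,"y":0,"z":0,"ax":0,"ay":0,"az":0},
    {"x":0,"y":0,"z":0,"ax":0,"ay":0,"az":0},
    {"x":0,"y":0,"z":0,"ax":0,"ay":0,"az":0},
    {"x":0,"y":0,"z":0,"ax":0,"ay":0,"az":0}
  ],
  "hand": 0.8
}}

```text
time: 6.2
tool_pos: [0.507, -0.0316, 0.0094]
tool_rot: [0.481, 0.519, 0.48, -0.518]
contact_force: [-0.3, -0.2, 0.1]
gripper_width: 0.796
```

{"op": "drive_tool", "data": {
  "series": [
    {"x":0,"y":0,"z":1,"ax":0,"ay":0,"az":0},
    {"x":0,"y":0,"z":2,"ax":0,"ay":0,"az":0},
    {"x":-0.5,"y":0,"z":3.2,"ax":0,"ay":0,"az":0},
    {"x":-1.5,"y":0,"z":4.4,"ax":0,"ay":0,"az":0},
    {"x":-1.5,"y":0,"z":5.5,"ax":0,"ay":0,"az":0}
  ]
}}

```text
time: 6.62
tool_pos: [0.4987, -0.1714, 0.0509]
tool_rot: [0.483, 0.52, 0.478, -0.518]
contact_force: [1.3, -1.6, 1.3]
gripper_width: 0.801
```

```bash
python3 look.py 8
```

```text
t 6.62 pos [ 0.4987 -0.1714  0.0509] x [ 0.007 -0.003 -1.   ] y [ 0.997 -0.076  0.007] F [ 1.3 -1.6  1.3] w 0.801
```

View pics/side8.png

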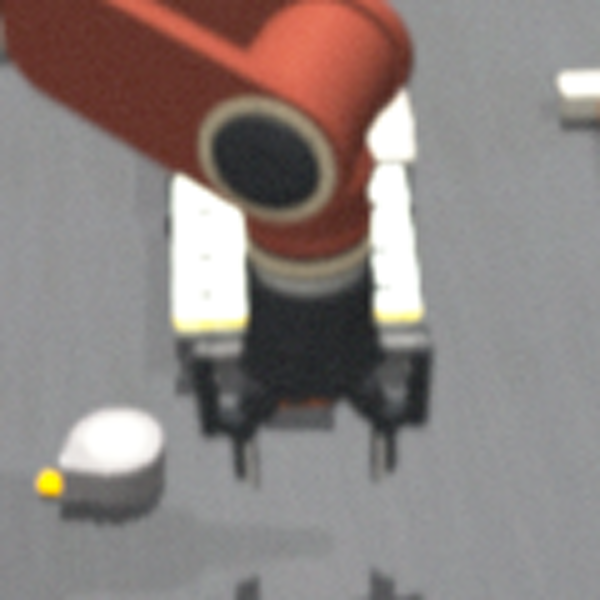

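View pics/top8.png

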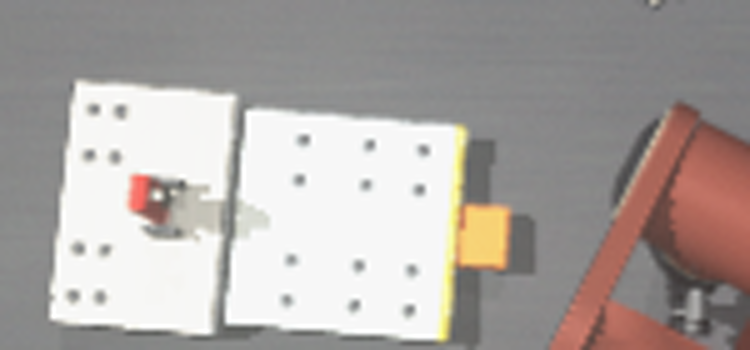

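Run:
```python
from g import *
for u,z in [((510.5,206),.043),((506.5,269),.043),((467,126),.042),((446,342),.042),((458,208),.034),((455,265),.034)]: print(fx(gnd('top',uncrop(u,5,(160,150)),z)))
p,r,s=cur();print(fx(p))
```

```text
[-0.206  -0.0228]
[-0.2069  0.0242]
[-0.1688 -0.0801]
[-0.1668  0.0816]
[-0.167 -0.019]
[-0.1684  0.0238]
[-0.3333 -0.0031]
```

{"op": "drive_tool", "data": {
  "series": [
    {"x":-0.7,"y":-0.5,"z":1,"ax":0,"ay":0,"az":0},
    {"x":-1.4,"y":-1.7,"z":2,"ax":0,"ay":0,"az":0},
    {"x":-2,"y":-2.9,"z":3,"ax":0,"ay":0,"az":0},
    {"x":-2,"y":-4,"z":4,"ax":0,"ay":0,"az":0},
    {"x":-2,"y":-5,"z":4,"ax":0,"ay":0,"az":0}
  ],
  "hand": 0
}}

```text
time: 7.13
tool_pos: [0.3631, -0.2616, 0.0979]
tool_rot: [-0.481, -0.519, -0.479, 0.519]
contact_force: [0.1, -0.1, -0.4]
gripper_width: 0.092
```

```bash
python3 look.py 9
```

```text
t 7.13 pos [ 0.3631 -0.2616  0.0979] x [ 0.002 -0.003 -1.   ] y [ 0.997 -0.078  0.002] F [ 0.1 -0.1 -0.4] w 0.092
```

View pics/side9.png

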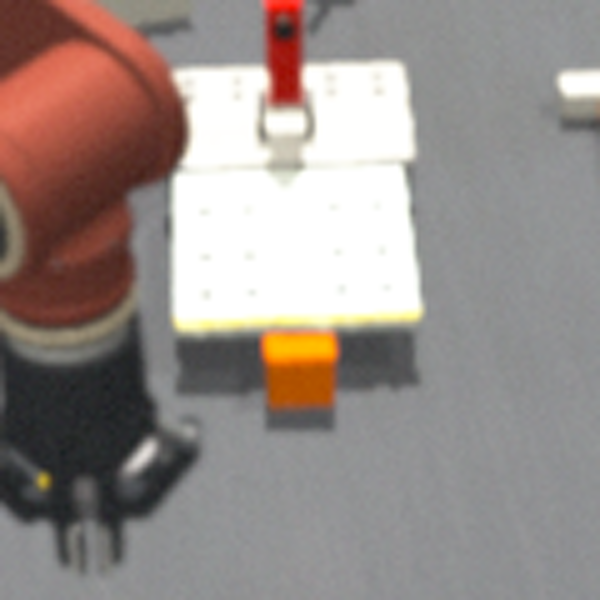

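View pics/top9.png

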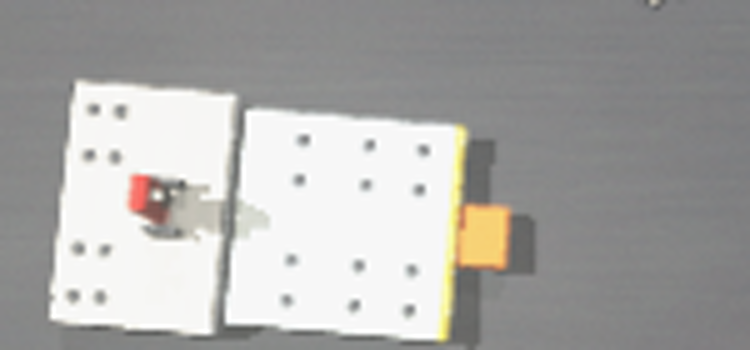

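```bash
cat > tilt.py <<'E'
from g import *
from plant import cams
import sys
def stripe(img):
    a=img[185:218,215:275].astype(float); y=np.clip(a[...,1]*.5+a[...,2]*.5-a[...,0]-25,0,None)  # yellowness
    rows=np.arange(185,218)[:,None]; m=y.sum(0); c=(y*rows).sum(0)/np.maximum(m,1e-9); ok=m>40
    x=np.arange(215,275); return x[ok],c[ok]
def edge(t,f=FIX):
    L=np.array([[-.170,y,z] for y in(-.08,.08) for z in(.005,)]); 
    c,s=np.cos(t),np.sin(t); Q=np.c_[c*L[:,0]+s*L[:,2],L[:,1],.039+c*L[:,2]-s*L[:,0]*1.0*(-1)*(-1)]
    return Q
def ed(t):
    x,z=-.170,0.; c,s=np.cos(t),np.sin(t)
    P=place(*FIX,[(c*x,y,.039+s*x*-1) for y in(-.08,.08)]) ; return proj('side',P)
def rowat(t,x):
    q=ed(t); return np.interp(x,[q[1,0],q[0,0]],[q[1,1],q[0,1]])
if __name__=="__main__":
    i0=cv2.imread("pics/side0.png"); i1=cams.grab_frame("side")["img"]
    x0,c0=stripe(i0); x1,c1=stripe(i1)
    cut=[k for k in range(len(x1)) if not 236<=x1[k]<=254]; x1,c1=x1[cut],c1[cut]
    print(x0.min(),x0.max(),len(x0),x1.min(),x1.max(),len(x1))
    off=np.median(c0-rowat(-.12,x0)); print("model offset0",off)
    for t in(-.03,-.02,-.015,-.01,-.005,0,.005,.01,.02): print(t, np.median(c1-rowat(t,x1)-off).round(3))
E
python3 tilt.py
```

```text
220 268 49 220 268 30
model offset0 -0.9951322044578319
-0.03 -0.811
-0.02 -0.426
-0.015 -0.231
-0.01 -0.036
-0.005 0.161
0 0.358
0.005 0.556
0.01 0.756
0.02 1.157
```

Run:
```python
from g import *
p=place(*FIX,(-.25,.001,.012))[0];print(p)
go(p,down(FIX[2]-np.pi/2))
```

```text
[ 0.49983939 -0.08916318  0.012     ]
shift [ 3.35  4.94 -7.16] turn [-0.   -0.01  0.  ]
```

{"op": "drive_tool", "data": {
  "series": [
    {"x":0,"y":1.5,"z":0,"ax":0,"ay":0,"az":0},
    {"x":0.3,"y":3.0,"z":0,"ax":0,"ay":0,"az":0},
    {"x":0.8,"y":4.2,"z":-0.4,"ax":0,"ay":0,"az":0},
    {"x":1.8,"y":4.94,"z":-1.4,"ax":0,"ay":0,"az":0},
    {"x":2.6,"y":4.94,"z":-2.8,"ax":0,"ay":0,"az":0}
  ],
  "hand": 0
}}

```text
time: 7.7
tool_pos: [0.4973, -0.1985, 0.0314]
tool_rot: [0.482, 0.519, 0.479, -0.518]
contact_force: [0.1, 0.7, -0.5]
gripper_width: -0.004
```

{"op": "drive_tool", "data": {
  "series": [
    {"x":0.7,"y":0,"z":-1.3,"ax":0,"ay":0,"az":0},
    {"x":0.75,"y":0,"z":-2.6,"ax":0,"ay":0,"az":0},
    {"x":0.75,"y":0,"z":-3.6,"ax":0,"ay":0,"az":0},
    {"x":0.75,"y":0,"z":-4.2,"ax":0,"ay":0,"az":0},
    {"x":0.75,"y":0,"z":-4.2,"ax":0,"ay":0,"az":0}
  ]
}}

```text
time: 8.12
tool_pos: [0.5004, -0.0896, 0.0115]
tool_rot: [0.481, 0.517, 0.483, -0.517]
contact_force: [0.2, 0.5, -0.4]
gripper_width: -0.0
```

Run:
```python
from g import *
show();p,r,s=cur();print(fx(p))
p=place(*FIX,(-.2175,.001,.012))[0]
go(p,down(FIX[2]-np.pi/2))
```

```text
t 8.12 pos [ 0.5004 -0.0896  0.0115] x [-0.001  0.002 -1.   ] y [ 0.997 -0.071 -0.002] F [ 0.2  0.5 -0.4] w -0.0
[-0.2504  0.0004]
shift [-0.02 -0.01 -1.31] turn [ 0.08 -0.02  0.02]
```

Approach to just short of the expected contact, then push in small steps.

{"op": "drive_tool", "data": {
  "series": [
    {"x":0,"y":0,"z":-0.6,"ax":0,"ay":0,"az":0},
    {"x":0,"y":0,"z":-1.1,"ax":0,"ay":0,"az":0},
    {"x":0,"y":0,"z":-1.25,"ax":0,"ay":0,"az":0},
    {"x":0,"y":0,"z":-1.3,"ax":0,"ay":0,"az":0}
  ]
}}

```text
time: 8.45
tool_pos: [0.5029, -0.0605, 0.0124]
tool_rot: [-0.481, -0.518, -0.481, 0.518]
contact_force: [-0.2, 0.0, -0.2]
gripper_width: -0.003
```

{"op": "drive_tool", "data": {
  "series": [
    {"x":0,"y":0,"z":-0.04,"ax":0,"ay":0,"az":0},
    {"x":0,"y":0,"z":-0.08,"ax":0,"ay":0,"az":0},
    {"x":0,"y":0,"z":-0.1,"ax":0,"ay":0,"az":0}
  ]
}}

```text
time: 8.7
tool_pos: [0.5029, -0.0592, 0.0126]
tool_rot: [0.481, 0.519, 0.48, -0.519]
contact_force: [-0.1, 0.4, 0.5]
gripper_width: 0.001
```

```bash
python3 look.py 10; python3 -c "
from g import *
print(fx(cur()[0]))"
```

```text
t 8.7 pos [ 0.5029 -0.0592  0.0126] x [ 0. -0. -1.] y [ 0.997 -0.077  0.   ] F [-0.1  0.4  0.5] w 0.001
[-0.2199  0.0003]
```

View pics/top10.png

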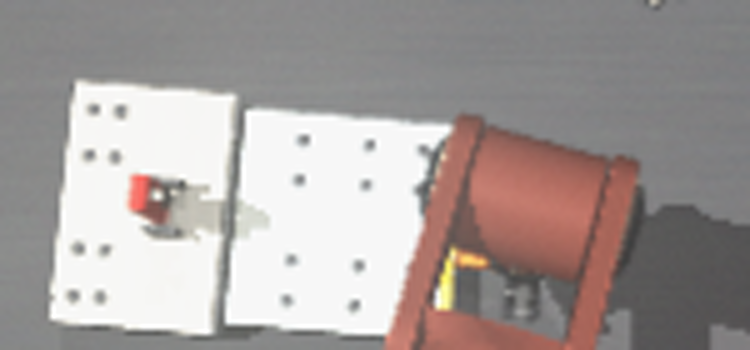

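{"op": "drive_tool", "data": {
  "series": [
    {"x":0,"y":0,"z":-0.04,"ax":0,"ay":0,"az":0},
    {"x":0,"y":0,"z":-0.08,"ax":0,"ay":0,"az":0}
  ]
}}

```text
time: 8.97
tool_pos: [0.5031, -0.057, 0.0126]
tool_rot: [0.481, 0.519, 0.48, -0.519]
contact_force: [-0.8, 0.2, -0.3]
gripper_width: -0.005
```

{"op": "drive_tool", "data": {
  "series": [
    {"x":0,"y":0,"z":-0.04,"ax":0,"ay":0,"az":0},
    {"x":0,"y":0,"z":-0.08,"ax":0,"ay":0,"az":0}
  ]
}}

```text
time: 9.13
tool_pos: [0.5032, -0.0557, 0.0126]
tool_rot: [-0.481, -0.518, -0.48, 0.519]
contact_force: [-0.9, -6.8, -0.3]
gripper_width: 0.0
```

{"op": "drive_tool", "data": {
  "series": [
    {"x":0,"y":0,"z":-0.04,"ax":0,"ay":0,"az":0},
    {"x":0,"y":0,"z":-0.08,"ax":0,"ay":0,"az":0}
  ]
}}

```text
time: 9.3
tool_pos: [0.5033, -0.0543, 0.0127]
tool_rot: [-0.482, -0.518, -0.48, 0.519]
contact_force: [0.1, -7.3, -0.2]
gripper_width: -0.003
```

{"op": "drive_tool", "data": {
  "series": [
    {"x":0,"y":0,"z":-0.04,"ax":0,"ay":0,"az":0},
    {"x":0,"y":0,"z":-0.08,"ax":0,"ay":0,"az":0},
    {"x":0,"y":0,"z":-0.1,"ax":0,"ay":0,"az":0}
  ]
}}

```text
time: 9.55
tool_pos: [0.5035, -0.0519, 0.0127]
tool_rot: [-0.482, -0.518, -0.48, 0.519]
contact_force: [-0.6, -6.7, 0.1]
gripper_width: 0.001
```

```bash
python3 look.py 11; python3 tilt.py
```

```text
t 9.55 pos [ 0.5035 -0.0519  0.0127] x [-0.    -0.004 -1.   ] y [ 0.997 -0.075  0.   ] F [-0.6 -6.7  0.1] w 0.001
220 268 49 220 269 15
model offset0 -0.9951322044578319
-0.03 -1.361
-0.02 -0.977
-0.015 -0.783
-0.01 -0.589
-0.005 -0.393
0 -0.196
0.005 0.001
0.01 0.2
0.02 0.6
```

View pics/side11.png

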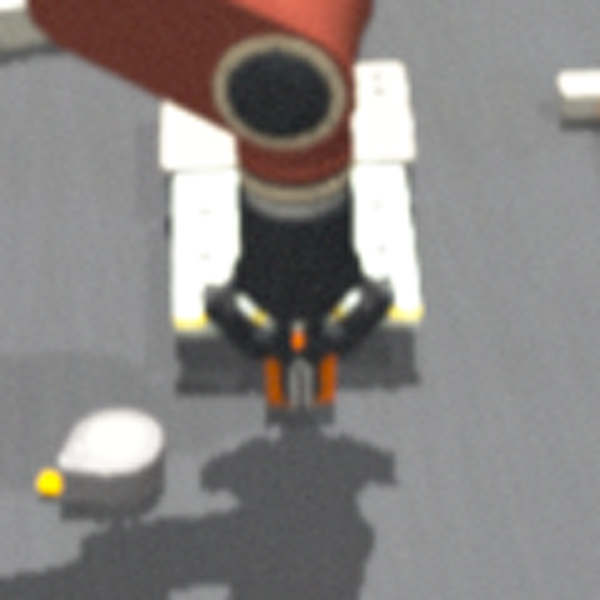

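{"op": "drive_tool", "data": {
  "series": [
    {"x":0,"y":0,"z":1,"ax":0,"ay":0,"az":0},
    {"x":-0.6,"y":0,"z":2.4,"ax":0,"ay":0,"az":0},
    {"x":-1.5,"y":0,"z":3.8,"ax":0,"ay":0,"az":0},
    {"x":-2.5,"y":-0.5,"z":5,"ax":0,"ay":0,"az":0},
    {"x":-3.4,"y":-1.5,"z":6,"ax":0,"ay":0,"az":0}
  ]
}}

```text
time: 10.12
tool_pos: [0.456, -0.1992, 0.0996]
tool_rot: [0.482, 0.519, 0.48, -0.518]
contact_force: [-0.1, -2.2, 0.5]
gripper_width: 0.0
```

{"op": "drive_tool", "data": {
  "series": [
    {"x":0,"y":-1.3,"z":0.9,"ax":0,"ay":0,"az":0},
    {"x":0,"y":-2.6,"z":1.8,"ax":0,"ay":0,"az":0},
    {"x":0,"y":-3.8,"z":2.2,"ax":0,"ay":0,"az":0},
    {"x":0,"y":-4.0,"z":2.2,"ax":0,"ay":0,"az":0}
  ]
}}

```text
time: 10.45
tool_pos: [0.3477, -0.245, 0.097]
tool_rot: [-0.479, -0.519, -0.48, 0.52]
contact_force: [-0.2, 1.1, 0.4]
gripper_width: 0.002
```

```bash
python3 look.py 12; python3 tilt.py
```

```text
t 10.45 pos [ 0.3477 -0.245   0.097 ] x [-0.001  0.    -1.   ] y [ 0.997 -0.08  -0.001] F [-0.2  1.1  0.4] w 0.002
220 268 49 220 269 31
model offset0 -0.9951322044578319
-0.03 -1.148
-0.02 -0.763
-0.015 -0.569
-0.01 -0.374
-0.005 -0.178
0 0.019
0.005 0.217
0.01 0.416
0.02 0.816
```

View pics/side12.png

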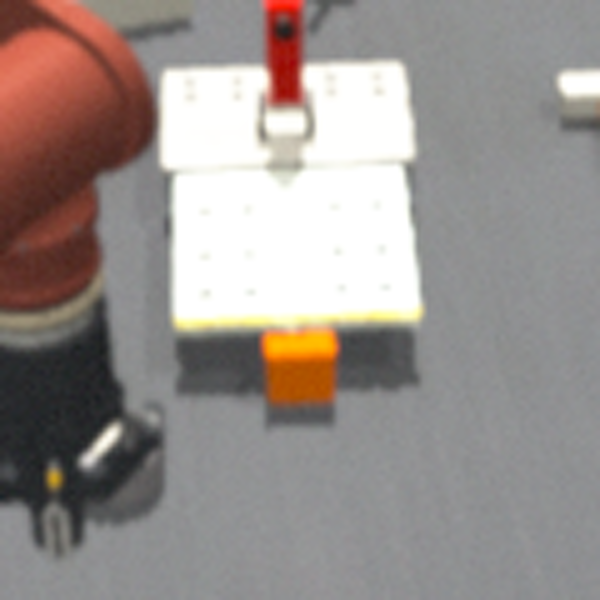

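View pics/top12.png

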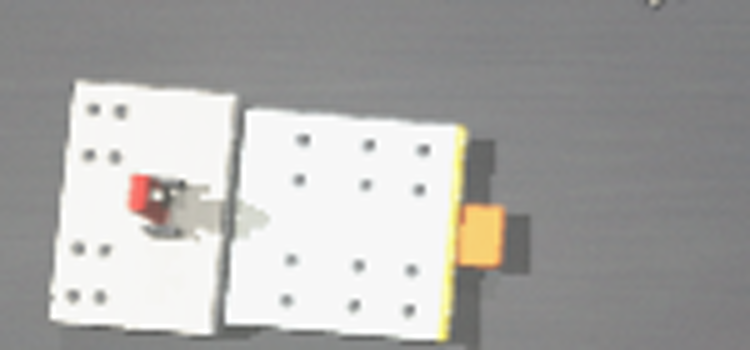

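Run:
```python
from g import *
import cv2
f=cv2.imread("pics/side0.png"); b=cv2.imread("pics/top0.png")
cv2.imwrite("pics/arm_s.png",cv2.resize(f[138:175,225:262],(592,592),interpolation=cv2.INTER_CUBIC))
cv2.imwrite("pics/arm_t.png",cv2.resize(b[175:205,175:215],(800,600),interpolation=cv2.INTER_CUBIC))
for t in(-.25,-.1,0,.1,.3):
    tip=lambda y,o:(.045-.09*np.sin(t)+o*np.cos(t),y,.064+.09*np.cos(t)+o*np.sin(t))
    P=place(*FIX,[tip(0,0),tip(.013,-.006),tip(-.013,-.006),tip(.013,.006),tip(-.013,.006)])
    print(t,((proj('side',P)-[225,138]+.5)*16-.5).round(0).tolist(),((proj('top',P)-[175,175]+.5)*20-.5).round(0).tolist())
```

```text
-0.25 [[259.0, 67.0], [200.0, 78.0], [318.0, 74.0], [199.0, 61.0], [316.0, 57.0]] [[141.0, 260.0], [165.0, 338.0], [181.0, 187.0], [102.0, 334.0], [118.0, 184.0]]
-0.1 [[260.0, 91.0], [202.0, 105.0], [321.0, 101.0], [200.0, 80.0], [319.0, 76.0]] [[216.0, 265.0], [242.0, 343.0], [258.0, 192.0], [174.0, 338.0], [190.0, 187.0]]
0 [[262.0, 111.0], [203.0, 128.0], [323.0, 124.0], [201.0, 98.0], [320.0, 94.0]] [[268.0, 269.0], [295.0, 348.0], [310.0, 197.0], [225.0, 342.0], [241.0, 191.0]]
0.1 [[263.0, 135.0], [204.0, 154.0], [324.0, 150.0], [203.0, 120.0], [322.0, 116.0]] [[321.0, 274.0], [348.0, 353.0], [364.0, 202.0], [277.0, 346.0], [293.0, 195.0]]
0.3 [[267.0, 193.0], [207.0, 217.0], [328.0, 212.0], [205.0, 174.0], [326.0, 169.0]] [[427.0, 285.0], [455.0, 364.0], [470.0, 213.0], [384.0, 356.0], [400.0, 205.0]]
```

View pics/arm_s.png

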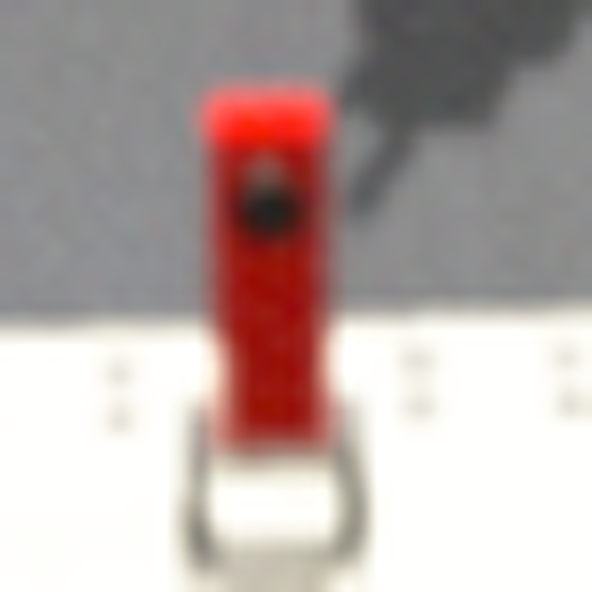

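View pics/arm_t.png

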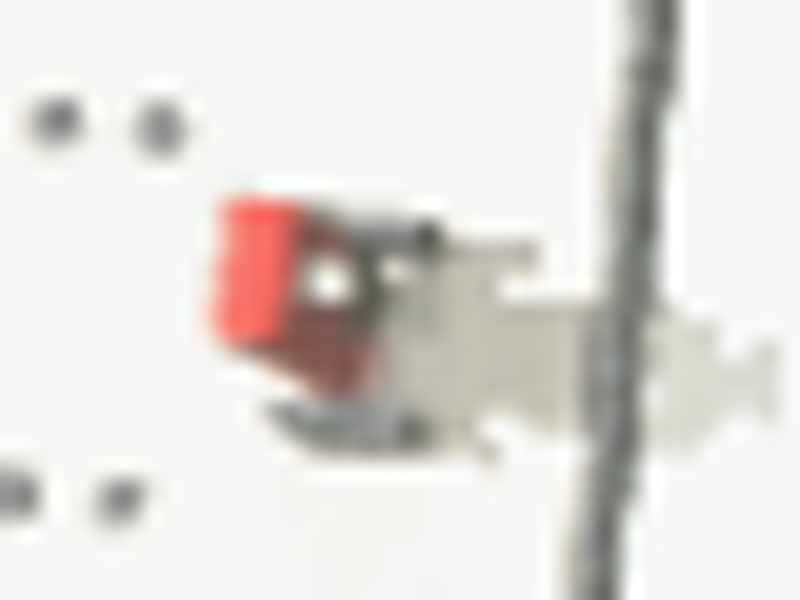

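Run:
```python
from g import *
p=place(*FIX,(.088,0,.21))[0];print(p)
go(p,down(FIX[2]-np.pi/2))
```

```text
[0.52715906 0.24773241 0.21      ]
shift [ -4.49   5.51 -20.16] turn [ 0.01  0.   -0.01]
```

{"op": "drive_tool", "data": {
  "series": [
    {"x":-1.4,"y":0.3,"z":0,"ax":0,"ay":0,"az":0},
    {"x":-2.8,"y":0.6,"z":-0.4,"ax":0,"ay":0,"az":0},
    {"x":-4.0,"y":1.2,"z":-1.2,"ax":0,"ay":0,"az":0},
    {"x":-4.5,"y":1.8,"z":-2.4,"ax":0,"ay":0,"az":0},
    {"x":-4.7,"y":2.4,"z":-3.8,"ax":0,"ay":0,"az":0}
  ]
}}

```text
time: 11.02
tool_pos: [0.4214, -0.1537, 0.2194]
tool_rot: [0.483, 0.52, 0.478, -0.518]
contact_force: [1.0, -1.0, -0.5]
gripper_width: -0.003
```

{"op": "drive_tool", "data": {
  "series": [
    {"x":0,"y":0.3,"z":-1.5,"ax":0,"ay":0,"az":0},
    {"x":0,"y":0.6,"z":-3.0,"ax":0,"ay":0,"az":0},
    {"x":0,"y":0.9,"z":-4.5,"ax":0,"ay":0,"az":0},
    {"x":0,"y":1.2,"z":-6.0,"ax":0,"ay":0,"az":0},
    {"x":0,"y":1.5,"z":-7.5,"ax":0,"ay":0,"az":0}
  ]
}}

```text
time: 11.43
tool_pos: [0.4707, 0.0336, 0.2153]
tool_rot: [0.481, 0.518, 0.481, -0.518]
contact_force: [1.0, -0.1, 0.7]
gripper_width: -0.001
```

Run:
```python
from g import *
show()
p=place(*FIX,(.088,0,.21))[0]
go(p,down(FIX[2]-np.pi/2))
```

```text
t 11.43 pos [0.4707 0.0336 0.2153] x [ 0.001  0.    -1.   ] y [ 0.997 -0.073  0.001] F [ 1.  -0.1  0.7] w -0.001
shift [ 0.22  1.63 -8.71] turn [ 0.05 -0.01 -0.01]
```

{"op": "drive_tool", "data": {
  "series": [
    {"x":0,"y":0.3,"z":-1.5,"ax":0,"ay":0,"az":0},
    {"x":0,"y":0.6,"z":-3.0,"ax":0,"ay":0,"az":0},
    {"x":0,"y":0.9,"z":-4.5,"ax":0,"ay":0,"az":0},
    {"x":0,"y":1.2,"z":-6.0,"ax":0,"ay":0,"az":0},
    {"x":0,"y":1.4,"z":-7.5,"ax":0,"ay":0,"az":0}
  ]
}}

```text
time: 11.85
tool_pos: [0.5193, 0.2185, 0.2147]
tool_rot: [0.481, 0.518, 0.481, -0.518]
contact_force: [0.9, -1.3, -0.0]
gripper_width: -0.001
```

{"op": "drive_tool", "data": {
  "series": [
    {"x":0,"y":0.2,"z":-1.1,"ax":0,"ay":0,"az":0},
    {"x":0,"y":0.2,"z":-1.2,"ax":0,"ay":0,"az":0},
    {"x":0,"y":0.2,"z":-1.2,"ax":0,"ay":0,"az":0}
  ]
}}

```text
time: 12.1
tool_pos: [0.5259, 0.247, 0.2143]
tool_rot: [-0.482, -0.517, -0.482, 0.518]
contact_force: [0.2, 0.4, -0.4]
gripper_width: -0.003
```

```bash
python3 look.py 13
python3 - <<'E'
from g import *
print(fx(cur()[0]))
p=place(*FIX,(.080,0,.136))[0]
go(p,down(FIX[2]-np.pi/2))
E
```

```text
t 12.1 pos [0.5259 0.247  0.2143] x [-0.001 -0.    -1.   ] y [ 0.997 -0.071 -0.001] F [ 0.2  0.4 -0.4] w -0.003
[0.0848 0.0011]
shift [3.14 0.04 0.19] turn [0.04 0.01 0.01]
```

View pics/top13.png

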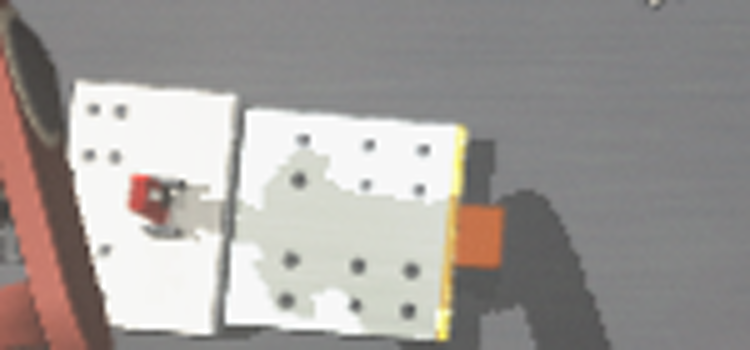

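View pics/side13.png

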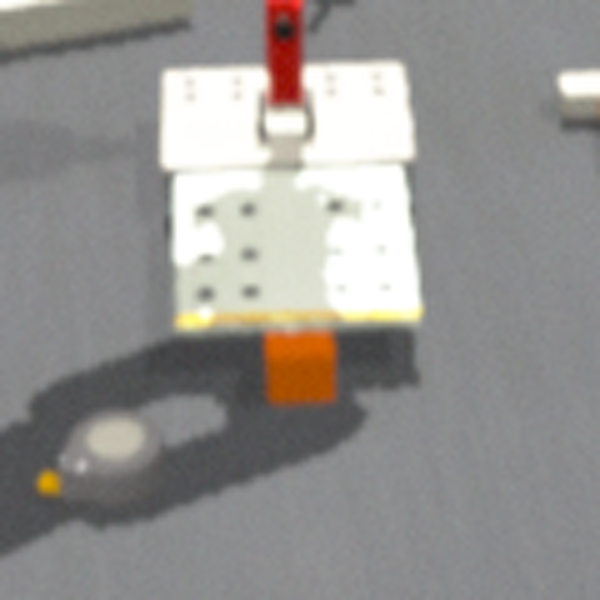

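{"op": "drive_tool", "data": {
  "series": [
    {"x":1.3,"y":0.04,"z":0,"ax":0,"ay":0,"az":0},
    {"x":2.4,"y":0.04,"z":0,"ax":0,"ay":0,"az":0},
    {"x":3.0,"y":0.04,"z":0,"ax":0,"ay":0,"az":0},
    {"x":3.1,"y":0.04,"z":0,"ax":0,"ay":0,"az":0},
    {"x":3.1,"y":0.04,"z":0,"ax":0,"ay":0,"az":0}
  ]
}}

```text
time: 12.62
tool_pos: [0.5262, 0.2428, 0.1362]
tool_rot: [-0.48, -0.518, -0.481, 0.52]
contact_force: [0.4, 1.1, -0.2]
gripper_width: 0.001
```

```bash
cat > path.py <<'E'
from g import *
show(); p=cur()[0]; x0=fx(p)[0]; z0=p[2]; print(fx(p))
for t in np.arange(0,1.601,.1):
    x=.0615-.0105-.006+ -.072*np.sin(t)+.006*np.cos(t)+.0105; z=.064+.072*np.cos(t)+.006*np.sin(t)
    print(round(t,2),"z-unit",round((x0-x)/.025,2),"x-unit",round((z0-z)/.025,2))
E
python3 path.py
```

```text
t 12.62 pos [0.5262 0.2428 0.1362] x [-0.003 -0.001 -1.   ] y [ 0.997 -0.077 -0.002] F [ 0.4  1.1 -0.2] w 0.001
[0.083  0.0006]
0.0 z-unit 0.86 x-unit 0.01
0.1 z-unit 1.15 x-unit -0.0
0.2 z-unit 1.44 x-unit 0.02
0.3 z-unit 1.72 x-unit 0.06
0.4 z-unit 2.0 x-unit 0.14
0.5 z-unit 2.27 x-unit 0.24
0.6 z-unit 2.53 x-unit 0.37
0.7 z-unit 2.77 x-unit 0.53
0.8 z-unit 3.0 x-unit 0.71
0.9 z-unit 3.21 x-unit 0.91
1.0 z-unit 3.39 x-unit 1.13
1.1 z-unit 3.56 x-unit 1.37
1.2 z-unit 3.7 x-unit 1.62
1.3 z-unit 3.81 x-unit 1.89
1.4 z-unit 3.9 x-unit 2.16
1.5 z-unit 3.96 x-unit 2.44
1.6 z-unit 3.99 x-unit 2.73
```

{"op": "drive_tool", "data": {
  "series": [
    {"x":0,"y":0,"z":0.6,"ax":0,"ay":0,"az":0},
    {"x":0,"y":0,"z":0.9,"ax":0,"ay":0,"az":0},
    {"x":0,"y":0,"z":1.15,"ax":0,"ay":0,"az":0},
    {"x":0.02,"y":0,"z":1.44,"ax":0,"ay":0,"az":0},
    {"x":0.06,"y":0,"z":1.72,"ax":0,"ay":0,"az":0}
  ]
}}

```text
time: 13.03
tool_pos: [0.5247, 0.2004, 0.1375]
tool_rot: [0.481, 0.52, 0.48, -0.518]
contact_force: [1.4, 0.9, 1.8]
gripper_width: -0.002
```

```bash
python3 look.py 14; python3 path.py
```

```text
t 13.03 pos [0.5247 0.2004 0.1375] x [ 0.003  0.001 -1.   ] y [ 0.997 -0.076  0.003] F [1.4 0.9 1.8] w -0.002
t 13.13 pos [0.5241 0.1998 0.1364] x [ 0.001 -0.    -1.   ] y [ 0.997 -0.077  0.001] F [-0.5  0.2 -1.2] w 0.003
[ 0.04   -0.0006]
0.0 z-unit -0.86 x-unit 0.02
0.1 z-unit -0.57 x-unit 0.01
0.2 z-unit -0.28 x-unit 0.03
0.3 z-unit 0.0 x-unit 0.07
0.4 z-unit 0.28 x-unit 0.15
0.5 z-unit 0.55 x-unit 0.25
0.6 z-unit 0.81 x-unit 0.38
0.7 z-unit 1.05 x-unit 0.54
0.8 z-unit 1.28 x-unit 0.72
0.9 z-unit 1.49 x-unit 0.92
1.0 z-unit 1.67 x-unit 1.14
1.1 z-unit 1.84 x-unit 1.38
1.2 z-unit 1.98 x-unit 1.63
1.3 z-unit 2.09 x-unit 1.89
1.4 z-unit 2.18 x-unit 2.17
1.5 z-unit 2.24 x-unit 2.45
1.6 z-unit 2.27 x-unit 2.74
```

View pics/side14.png

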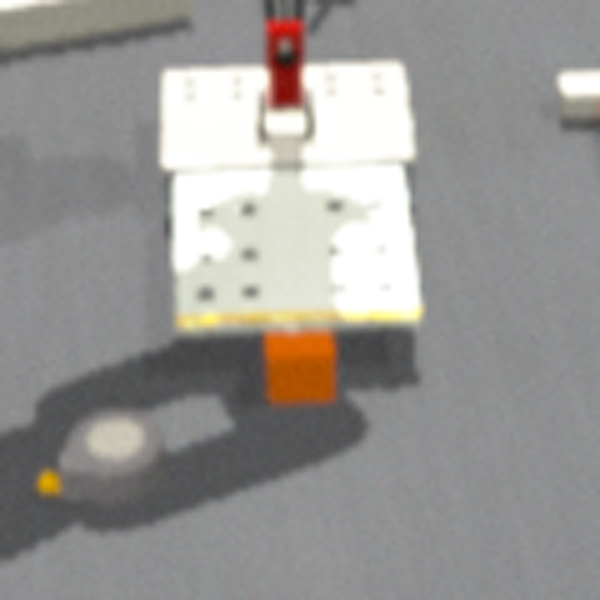

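{"op": "drive_tool", "data": {
  "series": [
    {"x":0.2,"y":0,"z":0.4,"ax":0,"ay":0,"az":0},
    {"x":0.38,"y":0,"z":0.81,"ax":0,"ay":0,"az":0},
    {"x":0.72,"y":0,"z":1.28,"ax":0,"ay":0,"az":0},
    {"x":1.14,"y":0,"z":1.67,"ax":0,"ay":0,"az":0},
    {"x":1.5,"y":0,"z":1.9,"ax":0,"ay":0,"az":0}
  ]
}}

```text
time: 13.55
tool_pos: [0.5198, 0.1519, 0.0969]
tool_rot: [-0.481, -0.518, -0.48, 0.519]
contact_force: [1.5, 0.2, 1.8]
gripper_width: 0.001
```

```bash
python3 look.py 15; python3 path.py | (head -2; tail -6)
```

```text
t 13.55 pos [0.5198 0.1519 0.0969] x [-0.001 -0.001 -1.   ] y [ 0.997 -0.077 -0.001] F [1.5 0.2 1.8] w 0.001
t 13.65 pos [0.5181 0.152  0.0952] x [-0.005 -0.001 -1.   ] y [ 0.997 -0.077 -0.005] F [ 1.1 -0.1 -0.6] w 0.002
[-0.0082  0.0016]
```

View pics/side15.png

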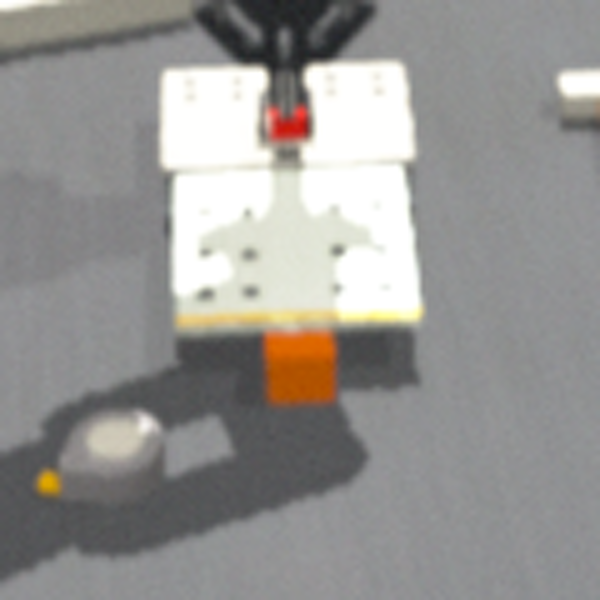

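{"op": "drive_tool", "data": {
  "series": [
    {"x":0.25,"y":0,"z":0.15,"ax":0,"ay":0,"az":0},
    {"x":0.5,"y":0,"z":0.25,"ax":0,"ay":0,"az":0},
    {"x":0.75,"y":0,"z":0.3,"ax":0,"ay":0,"az":0},
    {"x":0.95,"y":0,"z":0.32,"ax":0,"ay":0,"az":0},
    {"x":0.95,"y":0,"z":0.32,"ax":0,"ay":0,"az":0}
  ]
}}

```text
time: 14.07
tool_pos: [0.5187, 0.1455, 0.0731]
tool_rot: [-0.48, -0.518, -0.481, 0.519]
contact_force: [-1.3, 0.9, 0.5]
gripper_width: -0.001
```

{"op": "drive_tool", "data": {
  "series": [
    {"x":0.06,"y":0,"z":0,"ax":0,"ay":0,"az":0},
    {"x":0.12,"y":0,"z":0,"ax":0,"ay":0,"az":0}
  ]
}}

```text
time: 14.23
tool_pos: [0.5196, 0.1458, 0.0717]
tool_rot: [0.481, 0.519, 0.481, -0.519]
contact_force: [-1.3, -0.8, 0.5]
gripper_width: -0.004
```

```bash
python3 look.py 16
```

```text
t 14.23 pos [0.5196 0.1458 0.0717] x [ 0.  0. -1.] y [ 0.997 -0.076  0.   ] F [-1.3 -0.8  0.5] w -0.004
```

View pics/side16.png

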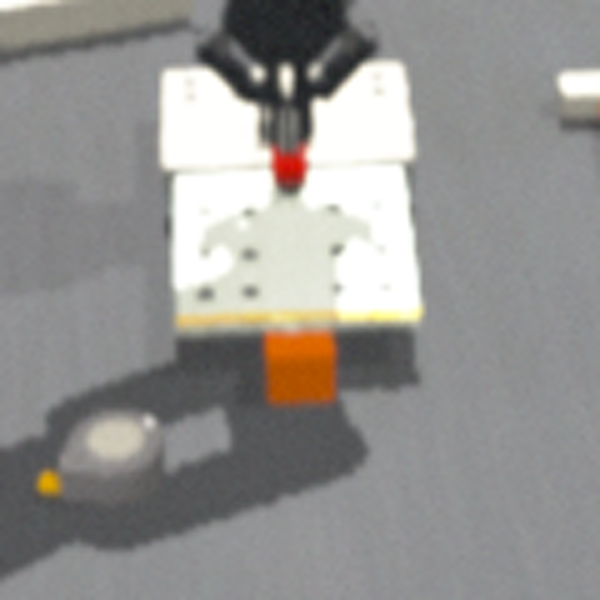

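Step down until contact force appears.

{"op": "drive_tool", "data": {
  "series": [
    {"x":0.04,"y":0,"z":0,"ax":0,"ay":0,"az":0},
    {"x":0.08,"y":0,"z":0,"ax":0,"ay":0,"az":0}
  ]
}}

```text
time: 14.5
tool_pos: [0.5197, 0.1457, 0.0699]
tool_rot: [0.481, 0.519, 0.481, -0.518]
contact_force: [-0.3, -0.3, 6.0]
gripper_width: -0.002
```

{"op": "drive_tool", "data": {
  "series": [
    {"x":0.04,"y":0,"z":0,"ax":0,"ay":0,"az":0},
    {"x":0.08,"y":0,"z":0,"ax":0,"ay":0,"az":0}
  ]
}}

```text
time: 14.67
tool_pos: [0.52, 0.1457, 0.0698]
tool_rot: [-0.481, -0.518, -0.481, 0.519]
contact_force: [-7.8, -2.2, 16.2]
gripper_width: 0.003
```

{"op": "drive_tool", "data": {
  "series": [
    {"x":-0.5,"y":0,"z":0,"ax":0,"ay":0,"az":0},
    {"x":-2,"y":0,"z":0,"ax":0,"ay":0,"az":0},
    {"x":-3.5,"y":0,"z":0,"ax":0,"ay":0,"az":0},
    {"x":-5,"y":0,"z":-0.5,"ax":0,"ay":0,"az":0},
    {"x":-6,"y":0,"z":-1.8,"ax":0,"ay":0,"az":0}
  ]
}}

```text
time: 15.08
tool_pos: [0.5245, 0.1891, 0.2225]
tool_rot: [0.481, 0.521, 0.478, -0.518]
contact_force: [1.7, 1.1, 0.5]
gripper_width: 0.001
```

{"op": "drive_tool", "data": {
  "series": [
    {"x":0,"y":0,"z":-1.5,"ax":0,"ay":0,"az":0},
    {"x":0,"y":0,"z":-3,"ax":0,"ay":0,"az":0},
    {"x":0,"y":0,"z":-4.5,"ax":0,"ay":0,"az":0},
    {"x":0,"y":0,"z":-4.5,"ax":0,"ay":0,"az":0},
    {"x":0,"y":0,"z":-4.5,"ax":0,"ay":0,"az":0}
  ]
}}

```text
time: 15.5
tool_pos: [0.5312, 0.3044, 0.2177]
tool_rot: [-0.482, -0.518, -0.481, 0.518]
contact_force: [-0.2, -1.4, 0.9]
gripper_width: -0.002
```

```bash
python3 look.py 17; python3 tilt.py
python3 - <<'E'
from plant import cams
import cv2
cv2.imwrite("pics/topfull.png",cams.grab_frame("top")["img"])
E
```

```text
t 15.5 pos [0.5312 0.3044 0.2177] x [ 0. -0. -1.] y [ 0.997 -0.073  0.   ] F [-0.2 -1.4  0.9] w -0.002
220 268 49 220 268 30
model offset0 -0.9951322044578319
-0.03 -1.314
-0.02 -0.929
-0.015 -0.735
-0.01 -0.54
-0.005 -0.345
0 -0.148
0.005 0.05
0.01 0.249
0.02 0.649
```

View pics/side17.png

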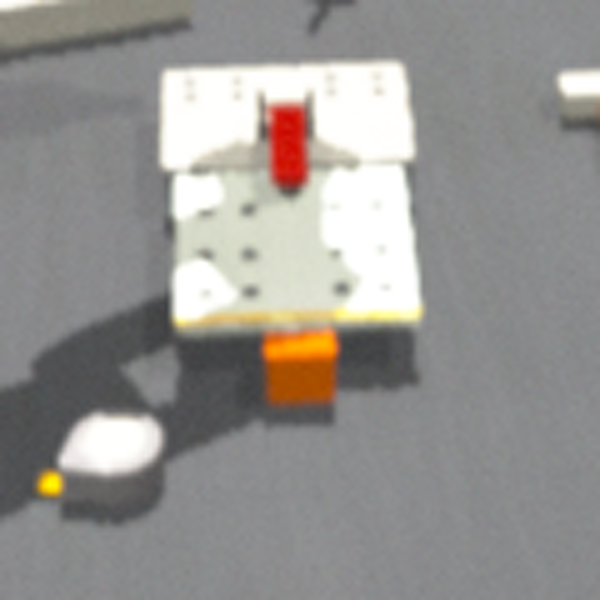

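View pics/top17.png

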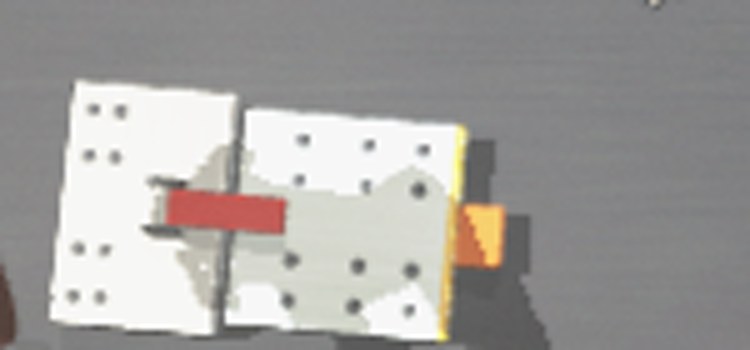

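View pics/topfull.png

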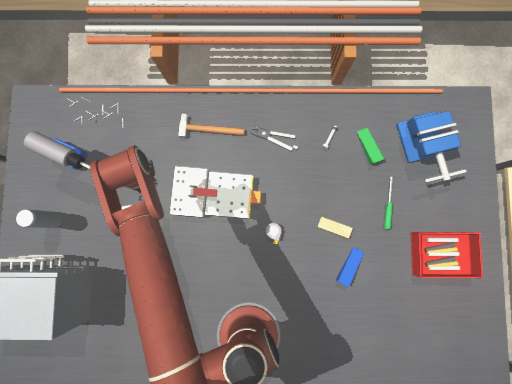

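```bash
python3 -c "
from plant import workorder
print(workorder.job_done())"
```

```text
the job is handed in; nothing more can be done
None
```

I pushed the orange wedge under the leaf until it lay level, then swung the red hold-down arm fully over onto it, and handed the job in at about 16 s of the 64 s. No verdict was reported.

- **Wedge:** I carried it to the free edge and pushed it in straight, thin end first. The last 5 mm or so was pushed with shut fingers on the thick face. About 32 mm still sticks out in the top view, which puts the thin end about 108 mm past the edge, as asked.
- **Leaf:** With the robot clear of it, the leaf stayed up on the wedge. Its tilt measured about 0.000 rad in the side view.
- **Hold-down arm:** It stopped with the fingertips at 69.8 mm, where 70 mm was expected, and about 16 N of pressing force. The pictures show it lying level over the leaf, and the wedge had not moved.
- **Bystanders:** In the last top view, the bench items in sight are where they started. The robot was clear of everything.

**One check disagreed:** a tilt reading after the arm was down gave about +0.004 rad. The robot's shadow lay across the yellow edge stripe then, so I trust the earlier reading more. Both tilt readings assume the leaf started at exactly -0.12 rad.

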